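# Put three casting rings back on their own crucible formers

## Task

The three steel casting rings stand on the wrong rubber crucible formers. Swap them round before investing, so that each ring - small, medium and large - stands upright and fully down on the base of the former that fits it, using the empty white slab to park one on the way. Leave the formers where they stand and lower the rings without knocking the wax patterns inside.

Things in the scene. Friction and masses are not known exactly. Their poses are not given: they have to be found in the camera images.
- ring_small: The small casting ring: a plain steel tube open at both ends, 36 mm outside, 31 mm inside, 45 mm tall, standing upright; at the start it stands on the medium former. Origin: centre of its lower end, z along its axis, up. Round, so it can be gripped across the outside from above at any yaw; both ends are alike.
- ring_medium: The medium casting ring: a plain steel tube open at both ends, 50 mm outside, 45 mm inside, 50 mm tall, standing upright; at the start it stands on the large former. Origin: centre of its lower end, z along its axis, up. Round, so it can be gripped across the outside from above at any yaw; both ends are alike.
- ring_large: The large casting ring: a plain steel tube open at both ends, 64 mm outside, 59 mm inside, 55 mm tall, standing upright; at the start it stands on the small former. Origin: centre of its lower end, z along its axis, up. Round, so it can be gripped across the outside from above at any yaw; both ends are alike.
- former_small: The small crucible former, loose: red-brown rubber base 74 mm across, 10 mm thick (small tab at its edge), with a plug: shoulder 27 mm wide, 4 mm high, then a cone to a 10 mm tip 28 mm above the worktop. Its own ring goes over the plug (2 mm play all round) down to the base, 10 mm up; a smaller ring sticks on the cone, 20 mm up; a larger one stands loosely. Origin: centre of underside, z up.
- former_medium: The medium crucible former, loose: red-brown rubber base 80 mm across, 10 mm thick (small tab at its edge), with a plug: shoulder 41 mm wide, 4 mm high, then a cone to a 10 mm tip 34 mm above the worktop. Its own ring goes over the plug (2 mm play all round) down to the base, 10 mm up; a smaller ring sticks on the cone, 20 mm up; a larger one stands loosely. Origin: centre of underside, z up.
- former_large: The large crucible former, loose: red-brown rubber base 86 mm across, 10 mm thick (small tab at its edge), with a plug: shoulder 55 mm wide, 4 mm high, then a cone to a 10 mm tip 39 mm above the worktop. Its own ring goes over the plug (2 mm play all round) down to the base, 10 mm up; a smaller ring sticks on the cone, 20 mm up; a larger one stands loosely. Origin: centre of underside, z up.
- wax_small: The wax pattern on the tip of the small former: dark blue wax, a single small crown on a thin sprue, up to 10 mm wide about the former's axis, its top 45 mm above the worktop. Fixed to the former and fragile. Origin: on the former's axis at the cone's tip, z up.
- wax_medium: The wax pattern on the tip of the medium former: dark blue wax, a single molar crown on a thin sprue, up to 13 mm wide about the former's axis, its top 52 mm above the worktop. Fixed to the former and fragile. Origin: on the former's axis at the cone's tip, z up.
- wax_large: The wax pattern on the tip of the large former: dark blue wax, a two-unit bridge on a thin sprue, up to 24 mm wide about the former's axis, its top 57 mm above the worktop. Fixed to the former and fragile. Origin: on the former's axis at the cone's tip, z up.
- slab: A white glazed mixing slab, 90 x 90 x 10 mm, lying flat and empty, fixed to the worktop: a free spot to stand one ring on. (Behind the middle of the rings and slab stands a tall bench machine, a steam cleaner 0.24 m high, its front 0.57 m ahead of the robot.) Origin: centre of its underside, so its top is 10 mm above its origin; x and y along its edges, z up.

How it is judged:
By the outcome, as a careful person would: the job done as asked, in the order asked, and still so for the second after the job is handed in, with the robot touching nothing.
It also fails if it takes over 115 s, if anything falls off the work surface, if the arm or the gripper's body presses on something with over 40 N, if the wrist force passes 120 N, or if a joint passes its speed limit or range.

## Robot

A 6-joint arm with a two-finger parallel gripper is mounted at the origin on a cart in front of the work surface, level with it; the furniture and walls round the work are solid. World frame = base frame: x ahead of the robot, y to its left, z up, the work surface at z = 0. Lengths are in m, angles in rad, forces in N, time in s.
With the tool pointing down it reaches from about 0.35 to 0.975 m from the base axis. Payload 4.9 kg.
Tool frame: the origin (TCP) lies on the front face of the gripper's body, between the roots of the fingers; the fingertips stand ctrl.finger_overhang ahead of it and the grasp point (between the pads) lies 54 mm ahead of it (ctrl.finger_overhang is the distance from the TCP to the fingertips, in m); z points along the fingers, y is the line along which they close (so a half turn about z gives the same grasp; the last joint's range is limited). The gripper opens to 85 mm and grips with 20 to 120 N. Pads are 22 mm wide; open, the fingers measure 114 mm over their backs; the gripper's body (76 mm by 85 mm) begins 54 mm behind the grasp point. The pads swing forward as they close: fully open they stand 13 mm farther back than shut.
Start: joints at [-1.269, 0.053, 1.613, -0, 1.476, -0.119], TCP at [0.255, -0.57, 0.304] pointing down, gripper open.
Joint ranges: [-3.01, 3.01], [-1.01, 2.22], [0.06, 2.58], [-1.02, 4.17], [0.09, 2.62], [-3.14, 3.14]. Speed limits (rad/s): [2.57, 2.57, 3.14, 3.14, 3.14, 3.14].

## Interface

Orientations are given as a rotation vector (axis times angle).
In Python, from station import ctrl, vision gives the robot as it stands. The module is installed in compiled form; this text tells all that it offers.
- The arm moves only by the tool drive_tool, never from a script. Its argument "rows" is a list of rows, each a list of 2 entries, a list of its own where there are three numbers: the shift along the tool's x, y, z in m, then the turn about the tool's z in rad. A call has 1 to 10 rows; each row shifts and turns the commanded pose from where the row before left it, along the tool's axes as they then stand; what a row does not reach is not made up. A row lasts 1/10 s, in which the tool goes at most 50 mm and 8.59 degrees, less where a joint would pass 70% of its speed; a pose out of reach is approached as far as the arm can. A call with a gripper value outside its range is refused whole. "jaw" is the closure, from 0 (fully open) to 1 (shut), set as the call begins (left out, the last holds). The fingers move at their own pace and stop on an object; "grip_force" is the grip in N (left out, the last holds). Time passes only in rows, so rows that do not move let the fingers close. It gives the time, the measured TCP pose, the force, the opening and the grip force at its end, in the units of the state.
- ctrl.get_obs(): the state, without advancing time (a new reading comes with each control period).
- vision.get_image(name): name is "scene" or "top"; returns a dict with "image" (400x640x3 uint8, blue, green, red), "vertical_fov" (degrees; the focal length in pixels is half the picture's height over the tangent of half this angle, whatever the lens; pixels are square), "cx", "cy" (the principal point, pixels), "dist_coeffs" ([k1, k2, p1, p2, k3] as OpenCV has them; the pictures are not rectified), "R" (3x3) and "t" (3): a world point X has camera coordinates R X + t. Camera axes: x right, y down, z forward; pixel columns grow to the right and rows downward; lengths in m; the calibration is good to about 2 mm. A picture is of the moment at which its call begins. There is no depth.
- ctrl.finish_job(): hands the job in; it is judged then, once.
The state is a dict: "t": time; "q": joint angles; "dq": joint speeds; "effort": joint torques, N m; "tool_pos": TCP position; "tool_rot": TCP orientation; "contact_force": force on the tool from outside, world axes, zero at the start; "wrist_torque": the same for the moment, N m; "opening": finger opening in m; "grip_force": force on a finger pad.
Only numpy, scipy, OpenCV 4.12 (cv2) and the standard library are available. Lean on these libraries where they do the work, as an engineer would, in place of code of your own. Each camera call takes 0.05 s, during which the arm holds its last target. There are 200 camera calls.

## Working session

There is one attempt and no reset: what is moved stays moved. The work goes in short steps, Python scripts to look and compute and a tool call to move; the robot and the scene stay as the last step left them, time stands still between calls to the robot, and variables do not carry over. Pictures are saved under pics/ and viewed, at most 14 in all, crops included, and the job is handed in when it is done.

Besides the shell and the picture viewer there is one more tool, called after ">>>" as a command line: name --argument value ..., lists and objects as JSON in quotes. drive_tool: Moves the arm, as the interface text tells. Its arguments: {"type":"object","properties":{"rows":{"type":"array","items":{"type":"array"}},"jaw":{"type":"number"},"grip_force":{"type":"number"}},"required":["rows"]}

```bash
mkdir -p pics; cat > h.py <<'E'
import numpy as np, cv2
from station import ctrl, vision
def grab(n):
    d=vision.get_image(n); h=d["image"].shape[0]
    f=h/2/np.tan(np.radians(d["vertical_fov"])/2)
    d["K"]=np.array([[f,0,d["cx"]],[0,f,d["cy"]],[0,0,1]]); d["R"]=np.array(d["R"]); d["t"]=np.array(d["t"]); d["D"]=np.array(d["dist_coeffs"],float); return d
def plane(d,px,z):
    p=cv2.undistortPoints(np.array(px,float).reshape(-1,1,2),d["K"],d["D"]).reshape(-1,2)
    r=np.c_[p,np.ones(len(p))]@d["R"]; c=-d["R"].T@d["t"]
    return c+r*((z-c[2])/r[:,2])[:,None]
def proj(d,X):
    return cv2.projectPoints(np.array(X,float).reshape(-1,3),cv2.Rodrigues(d["R"])[0],d["t"],d["K"],d["D"])[0].reshape(-1,2)
E
python3 - <<'E'
from h import *
for n in("top","scene"):
    d=grab(n); cv2.imwrite(f"pics/{n}0.png",d["image"]); print(n,-d["R"].T@d["t"],d["R"].round(2).tolist(),d["K"][0,0],d["D"])
o=ctrl.get_obs(); print(o["tool_rot"],o["opening"],ctrl.finger_overhang,o["t"])
E
```

```text
top [0.37403925 0.07696644 0.94670325] [[0.0, -1.0, 0.03], [-0.99, -0.01, -0.11], [0.11, -0.03, -0.99]] 426.82010260392593 [0.03672429 0.         0.         0.         0.        ]
scene [-0.07633129  0.55196776  0.71793031] [[-0.67, -0.74, 0.0], [-0.49, 0.44, -0.75], [0.56, -0.5, -0.66]] 441.8378873740135 [-0.06689594  0.          0.          0.          0.        ]
[-3.07045739e+00 -6.55711126e-01  2.71912250e-04] 0.08559029941874897 0.0726 0.1
```

View pics/top0.png

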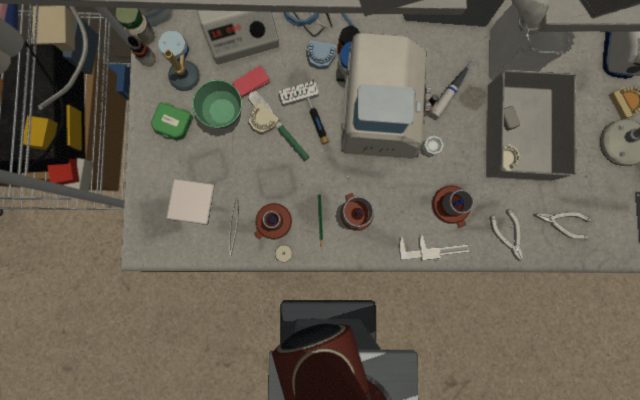

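View pics/scene0.png

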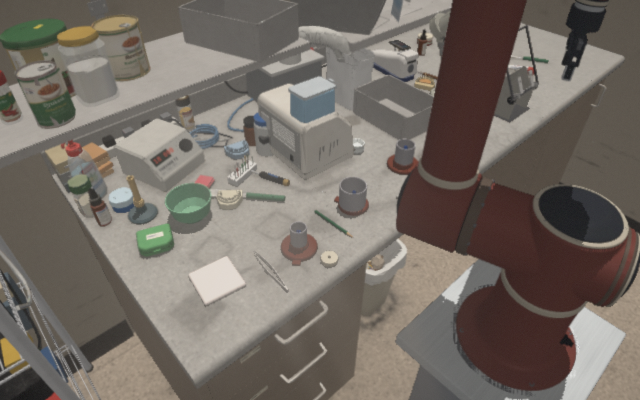

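Top view: the slab is at (190,201). The small ring is on the medium former at (273,221), the large ring on the small former at (356,212), and the medium ring on the large former at (453,204). Next I measure these more precisely.

```bash
python3 - <<'E'
from h import *
d=grab("top"); im=d["image"]
c=cv2.resize(im[165:265,160:490],None,fx=2.4,fy=2.4,interpolation=cv2.INTER_CUBIC); cv2.imwrite("pics/c1.png",c)
hsv=cv2.cvtColor(im,cv2.COLOR_BGR2HSV)
def red(im): 
    b,g,r=[im[...,i].astype(int) for i in range(3)]; return ((r>1.5*g)&(r>1.5*b)&(r>40)).astype(np.uint8)*255
m=red(im); m[265:]=0
for k in cv2.findContours(m,cv2.RETR_EXTERNAL,cv2.CHAIN_APPROX_NONE)[0]:
    if cv2.contourArea(k)>200:
        (u,v),r=cv2.minEnclosingCircle(k); print(np.round([u,v,r,cv2.contourArea(k)],1),cv2.fitEllipse(k),plane(d,[[u,v]],.01).round(4),im[int(v),int(u)])
m=((hsv[...,2]>170)&(hsv[...,1]<60)).astype(np.uint8); m[:,230:]=0;m[:170]=0;m[235:]=0
k=max(cv2.findContours(m,0,1)[0],key=cv2.contourArea); r=cv2.minAreaRect(k); print(r, plane(d,[r[0]],.01), np.ptp(plane(d,cv2.boxPoints(r),.01),axis=0))
for (u,v) in((273,221),(356,212),(453,204)): print(plane(d,[[u,v]],.065))
s=grab("scene"); si=s["image"]
cv2.imwrite("pics/c2.png",cv2.resize(si[125:300,260:460],None,fx=3.4,fy=3.4,interpolation=cv2.INTER_CUBIC))
E
```

```text
[271.3 222.7  20.2 949.5] ((272.5652770996094, 221.36558532714844), (33.13813400268555, 37.43640899658203), 49.301918029785156) [[0.4256 0.1577 0.01  ]] [57 29 24]
[356.  212.5  12.6 412. ] ((356.4825134277344, 212.2011260986328), (21.561492919921875, 24.425893783569336), 139.2709503173828) [[ 0.4491 -0.0284  0.01  ]] [24 20 36]
[451.8 206.8  21.4 463. ] ((451.8892517089844, 204.8312225341797), (32.02185821533203, 37.88363265991211), 149.50088500976562) [[ 0.463 -0.241  0.01 ]] [81 86 87]
[ 63.  171.4  17.3 555.5] ((63.37966537475586, 171.9541015625), (23.6967830657959, 33.720733642578125), 81.7813949584961) [[0.5347 0.6067 0.01  ]] [ 30  39 134]
[250.5  80.5  18.2 556. ] ((251.1610870361328, 80.87284851074219), (19.93069839477539, 39.5329475402832), 59.50394821166992) [[0.7467 0.2092 0.01  ]] [ 73  71 163]
((189.76588439941406, 200.77166748046875), (39.00267028808594, 38.69855499267578), 8.746162414550781) [[0.47273745 0.33551256 0.01      ]] [0.09647922 0.09299329 0.        ]
[[0.42613425 0.1494257  0.065     ]]
[[ 0.4457222  -0.02217613  0.065     ]]
[[ 0.4637243  -0.22501229  0.065     ]]
```

View pics/c1.png

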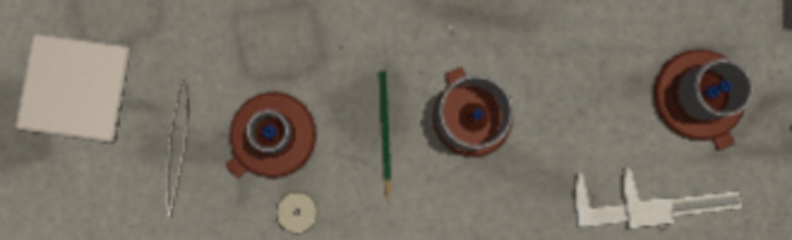

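View pics/c2.png

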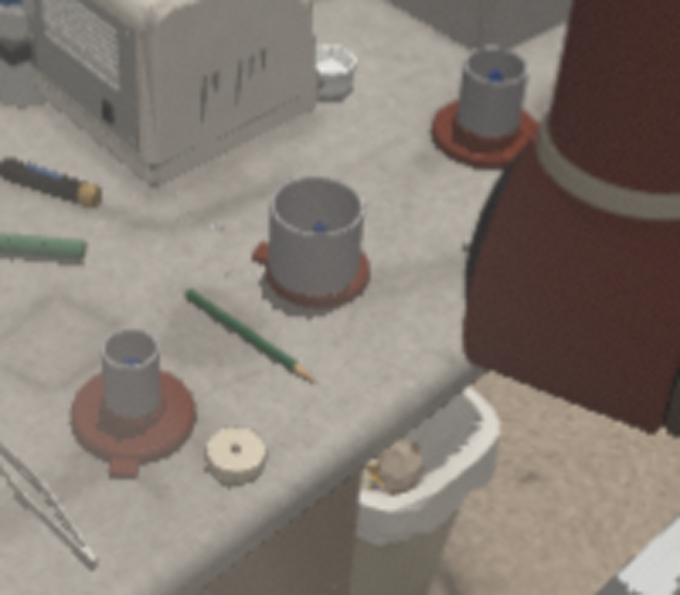

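```bash
cat > meas.py <<'E'
from h import *
from scipy.optimize import least_squares
S=4
def roi(d,c,r):
    u,v=int(c[0]-r),int(c[1]-r); im=d["image"][v:v+2*r,u:u+2*r]
    return cv2.resize(im,None,fx=S,fy=S,interpolation=cv2.INTER_CUBIC).astype(int),u,v
def pix(m,u,v):
    y,x=np.nonzero(m); return np.c_[(x+.5)/S-.5+u,(y+.5)/S-.5+v]
def circ(P,R,c0,loss="soft_l1"):
    f=lambda c:np.hypot(P[:,0]-c[0],P[:,1]-c[1])-R
    s=least_squares(f,c0,loss=loss,f_scale=.0007); return s.x,np.median(abs(f(s.x)))*1e3,len(P)
def rim(d,c0,R,z,thr=None):
    """bright rim of mean radius R at height z about world c0"""
    c=proj(d,[*c0,z])[0]; im,u,v=roi(d,c,26)
    g=im.min(2).astype(np.float32); th=cv2.morphologyEx(g,cv2.MORPH_TOPHAT,cv2.getStructuringElement(2,(17,17)))
    m=th>(thr or 20); P=plane(d,pix(m,u,v),z)[:,:2]
    c=np.array(c0,float)
    for w in(.008,.005,.003,.0025):
        q=abs(np.hypot(*(P-c).T)-R)<w; c,e,n=circ(P[q],R,c)
    return c,e,n
def wax(d,c0,z,rad=.018):
    c=proj(d,[*c0,z])[0]; im,u,v=roi(d,c,22); b,g,r=[im[...,i] for i in range(3)]
    m=(b>1.35*r)&(b>1.3*g)&(b>40); return (pix(m,u,v).mean(0),m.sum()/S/S) if m.any() else (None,0)
def disc(d,c0,R,z=.01,far=True):
    c=proj(d,[*c0,z])[0]; im,u,v=roi(d,c,34); b,g,r=[im[...,i] for i in range(3)]
    m=((r>1.35*g)&(r>1.35*b)&(r>30)).astype(np.uint8)
    k=max(cv2.findContours(m,0,cv2.CHAIN_APPROX_NONE)[0],key=cv2.contourArea).reshape(-1,2)
    P=plane(d,(k+.5)/S-.5+[u,v],z)[:,:2]; C=(-d["R"].T@d["t"])[:2]; c=np.array(c0,float)
    for w in(.01,.005,.003,.002):
        q=abs(np.hypot(*(P-c).T)-R)<w
        if far: q&=((P-c)@(c-C)/np.linalg.norm(c-C))>-.1*R
        c,e,n=circ(P[q],R,c)
    return c,e,n
E
python3 - <<'E'
from meas import *
d=grab("top"); s=grab("scene")
for nm,fr,rr,zt,c0,zw in(("small/med",.04,.01675,.065,(.426,.149),.048),("large/small",.037,.03075,.065,(.4457,-.0222),.042),("med/large",.043,.02375,.070,(.465,-.235),.053)):
    print(nm)
    for n,x in(("top",d),("scene",s)):
        c=np.array(c0)
        print(n,"rim",*rim(x,c,rr,zt),"disc",*disc(x,c,fr),"discall",*disc(x,c,fr,far=False)); w,a=wax(x,c,zw)
        if w is not None: print("  wax",w.round(1),plane(x,[w],zw).round(4),a)
E
```

```text
small/med
top rim [0.43015122 0.15305915] 1.1105457454605085 1784 disc [0.42867075 0.15228981] 0.2858024162131073 197 discall [0.42910201 0.15414283] 0.9742024639529876 330
  wax [271.6 219.6] [[0.4301 0.1537 0.048 ]] 24.625
scene rim [0.42860351 0.15485744] 0.7006368147823815 227 disc [0.42715929 0.15957261] 0.28219792536597277 62 discall [0.42808837 0.15942667] 0.31403994920638567 74
large/small
top rim [ 0.44814553 -0.02695934] 1.0119166487108489 1798 disc [ 0.44138026 -0.02074187] 0.6138363484948124 96 discall [ 0.44138026 -0.02074187] 0.6138363484948124 96
  wax [358.6 212.2] [[ 0.4473 -0.0303  0.042 ]] 12.875
scene rim [ 0.44666697 -0.02566283] 0.7969822047283331 358 disc [ 0.44419728 -0.02305124] 0.3570540811567262 28 discall [ 0.44658566 -0.02533127] 0.5689362144703503 59
  wax [353.5 191.2] [[ 0.4475 -0.0298  0.042 ]] 1.125
med/large
top rim [ 0.46969308 -0.24109046] 0.9988300747951553 1364 disc [ 0.46832611 -0.23855407] 0.5171158736991116 127 discall [ 0.46902879 -0.24077716] 0.7850305920218021 310
  wax [459.2 201.5] [[ 0.4703 -0.2425  0.053 ]] 43.25
scene rim [ 0.46687362 -0.23816888] 1.0241549684399145 200 disc [ 0.46275873 -0.23298042] 0.6880511889386585 65 discall [ 0.46325778 -0.2356302 ] 0.4120289364562546 157
  wax [405.2 146.7] [[ 0.4726 -0.2468  0.053 ]] 6.625
```

>>> drive_tool --rows '[[[0,0,0],0.14],[[0,0,0],0.14],[[0,0,0],0.141],[[0.014,-0.039,0],0],[[0.014,-0.039,0],0],[[0.014,-0.039,0],0],[[0.014,-0.039,0],0],[[0.014,-0.039,0],0],[[0.014,-0.039,0],0],[[0.014,-0.039,0],0]]' --jaw 0

```text
t: 1.3
tool_pos: [0.3536, -0.2959, 0.304]
tool_rot: [3.141, -0.001, 0.001]
contact_force: [0.1, 0.9, 0.5]
opening: 0.0854
grip_force: 0.0
```

>>> drive_tool --rows '[[[0.014,-0.039,0],0],[[0.014,-0.039,0],0],[[0.014,-0.039,0],0],[[0.014,-0.039,0],0],[[0.014,-0.039,0],0],[[0.014,-0.039,0],0],[[0.01,-0.036,0],0],[[0,0,0],0],[[0,0,0],0]]'

```text
t: 2.2
tool_pos: [0.4474, -0.027, 0.3039]
tool_rot: [3.141, 0.003, -0.0]
contact_force: [0.1, 0.4, 0.3]
opening: 0.0854
grip_force: 0.0
```

>>> drive_tool --rows '[[[0,0,0.03],0],[[0,0,0.04],0],[[0,0,0.04],0],[[0,0,0.04],0],[[0,0,0.03],0],[[0,0,0.02],0],[[0,0,0.011],0],[[0,0,0],0]]'

```text
t: 3.0
tool_pos: [0.4463, -0.0282, 0.0915]
tool_rot: [-3.141, 0.003, 0.005]
contact_force: [-1.6, 0.2, -0.4]
opening: 0.0857
grip_force: 0.0
```

>>> drive_tool --rows '[[[0,0,0],0],[[0,0,0],0],[[0,0,0],0],[[0,0,0],0],[[0,0,0],0],[[0,0,0],0]]' --jaw 0.2 --grip_force 20

```text
t: 3.6
tool_pos: [0.4475, -0.0274, 0.0931]
tool_rot: [3.141, -0.0, 0.001]
contact_force: [1.1, 0.5, 0.0]
opening: 0.068
grip_force: 0.0
```

>>> drive_tool --rows '[[[0,0,0],0],[[0,0,0],0],[[0,0,0],0],[[0,0,0],0],[[0,0,0],0],[[0,0,0],0]]' --jaw 0.35 --grip_force 30

```text
t: 4.2
tool_pos: [0.4476, -0.0277, 0.0931]
tool_rot: [3.141, -0.0, 0.001]
contact_force: [-0.7, -1.9, 3.1]
opening: 0.0642
grip_force: 32.6
```

>>> drive_tool --rows '[[[0,0,-0.005],0],[[0,0,-0.01],0],[[0,0,-0.01],0],[[0,0,-0.015],0],[[0,0,-0.02],0],[[0,0,-0.02],0],[[0,0,0],0],[[0,0,0],0]]'

```text
t: 5.0
tool_pos: [0.4475, -0.0275, 0.1733]
tool_rot: [3.141, -0.0, 0.002]
contact_force: [-0.5, 0.5, -2.4]
opening: 0.0648
grip_force: 33.7
```

```bash
python3 - <<'E'
from meas import *
d=grab("top");s=grab("scene"); cv2.imwrite("pics/c3.png",np.vstack([cv2.resize(d["image"][160:270,260:500],(640,293)),cv2.resize(s["image"][110:230,220:480],(640,295))]))
print(disc(d,(.447,-.029),.037),disc(d,(.447,-.029),.037,far=False))
w=wax(d,(.447,-.029),.042); print(w, w[0] is not None and plane(d,[w[0]],.042))
E
```

```text
(array([ 0.46314499, -0.07176325]), np.float64(0.8078096896977915), 37) (array([ 0.44738435, -0.0249982 ]), np.float64(0.9167668714863477), 125)
(None, 0) False
```

View pics/c3.png

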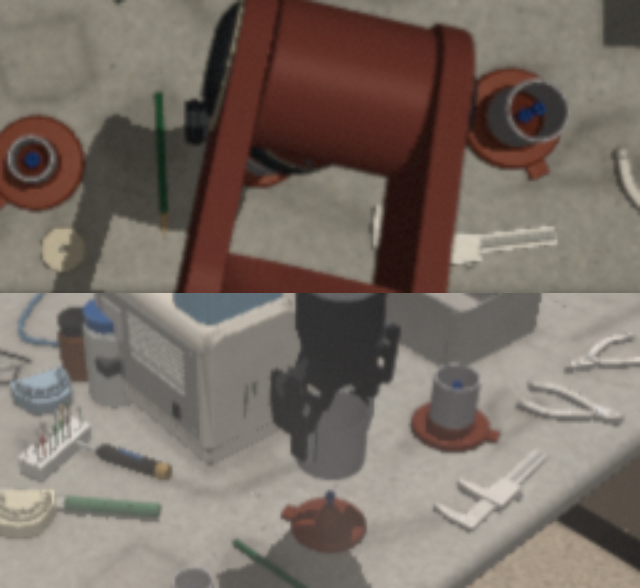

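Large ring is held and has come clear; the small former and its wax are intact. Next, carry it to the slab.

>>> drive_tool --rows '[[[0,0,-0.03],0],[[0.002,-0.033,0],0],[[0.003,-0.04,0],0],[[0.003,-0.04,0],0],[[0.003,-0.04,0],0],[[0.003,-0.04,0],0],[[0.003,-0.04,0],0],[[0.003,-0.04,0],0],[[0.003,-0.04,0],0],[[0.002,-0.03,0],0]]'

```text
t: 6.1
tool_pos: [0.4716, 0.3174, 0.201]
tool_rot: [3.141, 0.002, -0.004]
contact_force: [0.8, -1.2, -2.0]
opening: 0.0648
grip_force: 34.6
```

>>> drive_tool --rows '[[[0,-0.02,0],0],[[0,0,0.03],0],[[0,0,0.03],0],[[0,0,0.02],0],[[0,0,0.015],0],[[0,0,0.01],0],[[0,0,0.003],0],[[0,0,0],0],[[0,0,0],0]]'

```text
t: 7.0
tool_pos: [0.4733, 0.3359, 0.0961]
tool_rot: [-3.14, 0.0, -0.003]
contact_force: [0.7, -0.4, -1.6]
opening: 0.0645
grip_force: 34.6
```

>>> drive_tool --rows '[[[0,0,0.001],0],[[0,0,0.001],0],[[0,0,0.0005],0],[[0,0,0],0],[[0,0,0],0]]'

```text
t: 7.5
tool_pos: [0.4731, 0.3358, 0.0935]
tool_rot: [-3.141, 0.0, -0.003]
contact_force: [0.3, -0.8, 5.5]
opening: 0.065
grip_force: 35.0
```

>>> drive_tool --rows '[[[0,0,0],0],[[0,0,0],0],[[0,0,0],0],[[0,0,0],0],[[0,0,-0.01],0],[[0,0,-0.03],0],[[0,0,-0.04],0],[[0,0,-0.04],0],[[0,0,0],0],[[0,0,0],0]]' --jaw 0

```text
t: 8.5
tool_pos: [0.4732, 0.3359, 0.2147]
tool_rot: [-3.14, 0.0, -0.005]
contact_force: [0.0, -0.2, 0.4]
opening: 0.0853
grip_force: 0.0
```

>>> drive_tool --rows '[[[-0.004,0.03,0],0],[[-0.008,0.04,0],0],[[-0.008,0.04,0],0],[[-0.008,0.04,0],0],[[-0.008,0.033,0],0],[[-0.007,0,0],0],[[0,0,0],0],[[0,0,0],0]]'

```text
t: 9.3
tool_pos: [0.4291, 0.153, 0.2117]
tool_rot: [-3.141, -0.001, 0.002]
contact_force: [0.9, 0.2, 0.1]
opening: 0.0852
grip_force: 0.0
```

```bash
python3 - <<'E'
from meas import *
d=grab("top"); im=d["image"]; s=grab("scene")
cv2.imwrite("pics/c4.png",np.vstack([cv2.resize(im[155:265,150:490],(780,252),interpolation=cv2.INTER_CUBIC),cv2.resize(s["image"][110:310,180:480],(480,320)).copy() if 0 else cv2.resize(s["image"][150:300,160:480],(780,340))]))
print("large on slab",rim(d,(.473,.336),.03075,.065),rim(s,(.473,.336),.03075,.065))
c=(.447,-.029)
print("small former",disc(d,c,.037),disc(d,c,.037,far=False),disc(s,c,.037),disc(s,c,.037,far=False))
for n,x in(("top",d),("scene",s)):
    w=wax(x,c,.04); print(n,w,w[0] is not None and [plane(x,[w[0]],z).round(4)[0] for z in(.036,.04,.045)])
E
```

```text
large on slab (array([0.47688587, 0.33807492]), np.float64(1.0950159868080358), 515) (array([0.47261632, 0.33637498]), np.float64(0.8446282901123265), 791)
small former (array([ 0.4461966 , -0.02811855]), np.float64(0.44401347036397354), 182) (array([ 0.4482287 , -0.02915819]), np.float64(0.7016686859171555), 284) (array([ 0.44160769, -0.0226194 ]), np.float64(0.5115423139552475), 122) (array([ 0.4477596 , -0.02724535]), np.float64(0.6012974296238718), 164)
top (array([358.5652439 , 212.15670732]), np.float64(12.8125)) [array([ 0.4478, -0.0309,  0.036 ]), array([ 0.4475, -0.0305,  0.04  ]), array([ 0.447 , -0.0299,  0.045 ])]
scene (array([353.5, 191.5]), np.float64(0.25)) [array([ 0.4514, -0.0344,  0.036 ]), array([ 0.4483, -0.031 ,  0.04  ]), array([ 0.4445, -0.0267,  0.045 ])]
```

View pics/c4.png

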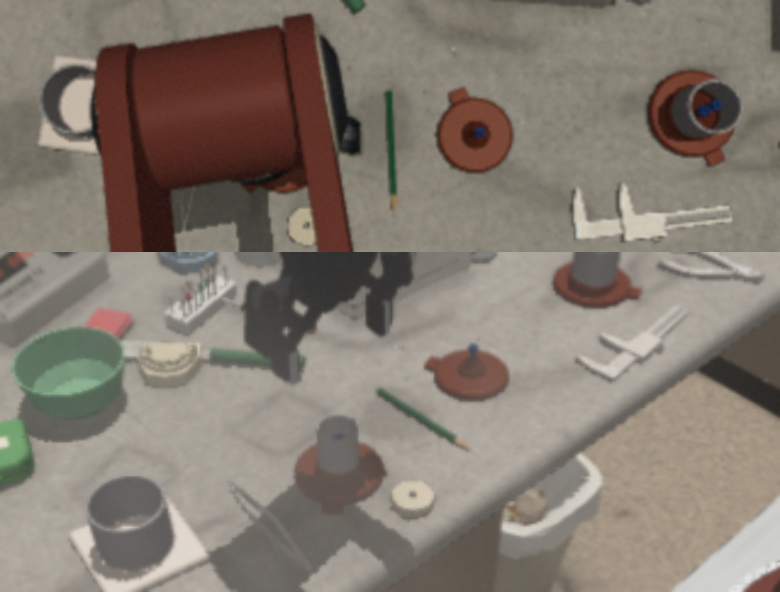

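>>> drive_tool --rows '[[[0.001,0,0.03],0],[[0,0,0.03],0],[[0,0,0.02],0],[[0,0,0.018],0],[[0,0,0.01],0],[[0,0,0],0]]' --jaw 0.3

```text
t: 10.0
tool_pos: [0.4295, 0.1528, 0.1028]
tool_rot: [3.141, 0.001, -0.006]
contact_force: [-1.1, 0.2, 0.7]
opening: 0.0596
grip_force: 0.0
```

>>> drive_tool --rows '[[[0,0,0],0],[[0,0,0],0],[[0,0,0],0],[[0,0,0],0],[[0,0,0],0]]' --jaw 0.54

```text
t: 10.5
tool_pos: [0.4307, 0.1525, 0.1049]
tool_rot: [-3.141, 0.0, -0.001]
contact_force: [-0.6, 0.1, 0.1]
opening: 0.0391
grip_force: 0.0
```

>>> drive_tool --rows '[[[0,0,0],0],[[0,0,0],0],[[0,0,0],0],[[0,0,0],0],[[0,0,0],0],[[0,0,0],0]]' --jaw 0.68

```text
t: 11.1
tool_pos: [0.4307, 0.1526, 0.1047]
tool_rot: [-3.141, 0.0, -0.001]
contact_force: [-0.4, 0.7, 4.8]
opening: 0.0358
grip_force: 29.9
```

>>> drive_tool --rows '[[[0,0,-0.003],0],[[0,0,-0.005],0],[[0,0,-0.01],0],[[0,0,-0.01],0],[[0,0,-0.02],0],[[0,0,-0.03],0],[[0,0,-0.01],0],[[0,0,0],0],[[0,0,0],0]]'

```text
t: 12.0
tool_pos: [0.4301, 0.1524, 0.1918]
tool_rot: [3.141, -0.0, -0.001]
contact_force: [-0.2, 1.0, -0.8]
opening: 0.0359
grip_force: 30.1
```

```bash
python3 - <<'E'
from meas import *
s=grab("scene"); d=grab("top")
cv2.imwrite("pics/c5.png",np.hstack([cv2.resize(s["image"][150:290,230:390],(480,420)),cv2.resize(d["image"][170:250,240:400],(320,160)).repeat(1,0) if 0 else cv2.resize(d["image"][170:310,240:346],(318,420))]))
def free(x,c0,R,z=.01):
    c=proj(x,[*c0,z])[0]; im,u,v=roi(x,c,34); b,g,r=[im[...,i] for i in range(3)]
    m=((r>1.35*g)&(r>1.35*b)&(r>30)).astype(np.uint8)
    k=max(cv2.findContours(m,0,cv2.CHAIN_APPROX_NONE)[0],key=cv2.contourArea).reshape(-1,2)
    P=plane(x,(k+.5)/S-.5+[u,v],z)[:,:2]; p=np.array([*c0,R]); C=(-x["R"].T@x["t"])[:2]
    for w in(.008,.004,.002,.0015):
        q=(abs(np.hypot(*(P-p[:2]).T)-p[2])<w)&(((P-p[:2])@(p[:2]-C)/np.linalg.norm(p[:2]-C))>-.5*R)
        p=least_squares(lambda p:np.hypot(*(P[q]-p[:2]).T)-p[2],p,loss="soft_l1",f_scale=.0005).x
    return p.round(4),q.sum()
print(free(d,(.4475,-.029),.037)); print(free(s,(.4475,-.029),.037)); print(free(s,(.4305,.153),.04))
print(free(d,(.47,-.241),.043))
E
```

```text
(array([ 0.4468, -0.0298,  0.0355]), np.int64(220))
(array([ 0.4432, -0.0254,  0.0344]), np.int64(157))
(array([0.4257, 0.1509, 0.032 ]), np.int64(75))
(array([ 0.4694, -0.2405,  0.0417]), np.int64(174))
```

View pics/c5.png

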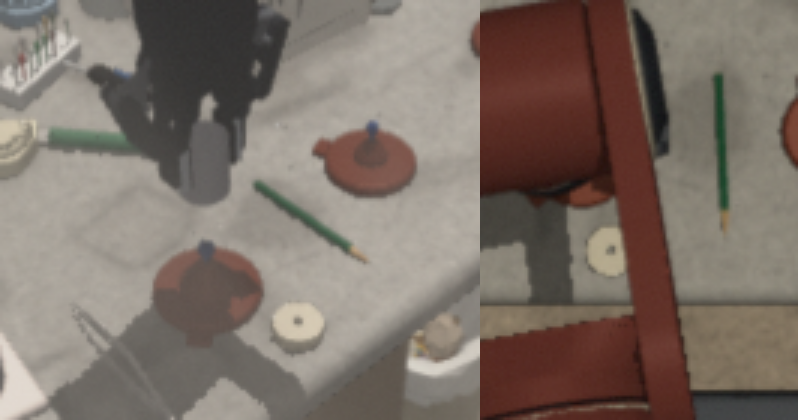

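>>> drive_tool --rows '[[[0.002,0.023,0],0],[[0.003,0.03,0],0],[[0.003,0.03,0],0],[[0.003,0.03,0],0],[[0.003,0.03,0],0],[[0.002,0.025,0],0],[[0.001,0.015,0],0],[[0,0,0.02],0],[[0,0,0],0],[[0,0,0],0]]'

```text
t: 13.1
tool_pos: [0.4465, -0.0302, 0.171]
tool_rot: [-3.141, 0.0, 0.005]
contact_force: [-0.6, -0.3, -1.0]
opening: 0.0362
grip_force: 30.3
```

```bash
python3 - <<'E'
from h import *
P=np.array([ctrl.get_obs()["tool_pos"]]); print(P)
s=grab("scene"); cv2.imwrite("pics/c6.png",cv2.resize(s["image"][130:230,300:410],None,fx=5,fy=5,interpolation=cv2.INTER_CUBIC))
print(s["image"].shape, ctrl.get_obs()["tool_pos"])
E
```

```text
[[ 0.44646414 -0.03019679  0.1709778 ]]
(400, 640, 3) [ 0.44704905 -0.03017841  0.17188853]
```

View pics/c6.png

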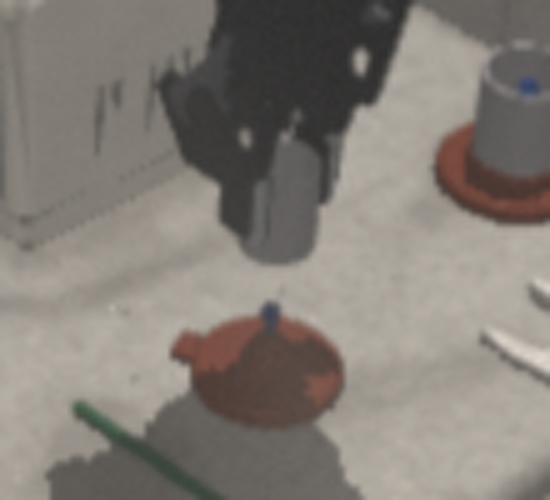

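>>> drive_tool --rows '[[[0,0,0.02],0],[[0,0,0.02],0],[[0,0,0.015],0],[[0,0,0.006],0],[[0,0,0.004],0],[[0,0,0.004],0],[[0,0,0.002],0],[[0,0,0.002],0],[[0,0,0],0],[[0,0,0],0]]'

```text
t: 14.15
tool_pos: [0.4476, -0.0306, 0.0997]
tool_rot: [3.141, -0.0, 0.001]
contact_force: [-0.5, -0.1, -1.3]
opening: 0.0359
grip_force: 30.3
```

No contact yet, and the bottom is at about 15 mm. I'll ease it down.

>>> drive_tool --rows '[[[0,0,0.0015],0],[[0,0,0.0015],0],[[0,0,0.001],0],[[0,0,0.0005],0],[[0,0,0.0005],0],[[0,0,0],0],[[0,0,0],0]]'

```text
t: 14.85
tool_pos: [0.4479, -0.0306, 0.0954]
tool_rot: [3.141, -0.0, 0.0]
contact_force: [-1.8, 0.9, 7.3]
opening: 0.0356
grip_force: 30.9
```

>>> drive_tool --rows '[[[0,0,0.0005],0],[[0,0,0.0005],0],[[0,0,0],0],[[0,0,0],0]]'

```text
t: 15.25
tool_pos: [0.448, -0.0306, 0.0953]
tool_rot: [3.142, -0.0, -0.001]
contact_force: [-6.6, 2.0, 14.4]
opening: 0.036
grip_force: 31.4
```

>>> drive_tool --rows '[[[0,0,0],0],[[0,0,0],0],[[0,0,0],0],[[0,0,0],0],[[0,0,0],0],[[0,0,-0.01],0],[[0,0,-0.03],0],[[0,0,-0.03],0],[[0,0,-0.04],0],[[0,0,0],0]]' --jaw 0.2

```text
t: 16.25
tool_pos: [0.4507, -0.0312, 0.2107]
tool_rot: [3.139, -0.0, 0.019]
contact_force: [0.5, -0.4, 0.5]
opening: 0.0685
grip_force: 0.0
```

>>> drive_tool --rows '[[[0.002,0.03,0],0],[[0.003,0.035,0],0],[[0.004,0.04,0],0],[[0.004,0.04,0],0],[[0.004,0.035,0],0],[[0.004,0.03,0],0],[[0,0,0],0],[[0,0,0],0]]'

```text
t: 17.05
tool_pos: [0.4682, -0.2407, 0.2033]
tool_rot: [-3.141, 0.002, 0.001]
contact_force: [-0.0, 0.8, 0.0]
opening: 0.068
grip_force: 0.0
```

```bash
python3 - <<'E'
from meas import *
s=grab("scene"); d=grab("top")
cv2.imwrite("pics/c7.png",np.vstack([cv2.resize(d["image"][180:250,230:390],(800,350),interpolation=2),cv2.resize(s["image"][160:230,290:450],(480,210),interpolation=2).repeat(1,0) if 0 else cv2.resize(s["image"][165:210,290:440],(800,240),interpolation=2)]))
for z in(.055,.065): print(z,rim(d,(.447,-.03),.01675,z),rim(s,(.447,-.03),.01675,z))
w=wax(d,(.43,.1535),.048); print("med wax",[plane(d,[w[0]],z).round(4)[0] for z in(.045,.048,.052)])
print(disc(d,(.43,.153),.039,far=False),disc(d,(.43,.153),.0385,far=False),disc(d,(.43,.153),.0385))
E
```

```text
0.055 (array([ 0.44775863, -0.02983885]), np.float64(1.0756836156016278), 1628) (array([ 0.44646473, -0.02871325]), np.float64(0.9114795412726862), 238)
0.065 (array([ 0.44694324, -0.0286408 ]), np.float64(1.033328946401282), 1620) (array([ 0.43880203, -0.02015955]), np.float64(0.8853967311322208), 238)
med wax [array([0.4303, 0.1539, 0.045 ]), array([0.4302, 0.1536, 0.048 ]), array([0.4299, 0.1533, 0.052 ])]
(array([0.42990806, 0.15331588]), np.float64(0.4157219061172064), 384) (array([0.42999218, 0.15323387]), np.float64(0.16934513050348085), 382) (array([0.4299978 , 0.15337753]), np.float64(0.183097223502314), 191)
```

View pics/c7.png

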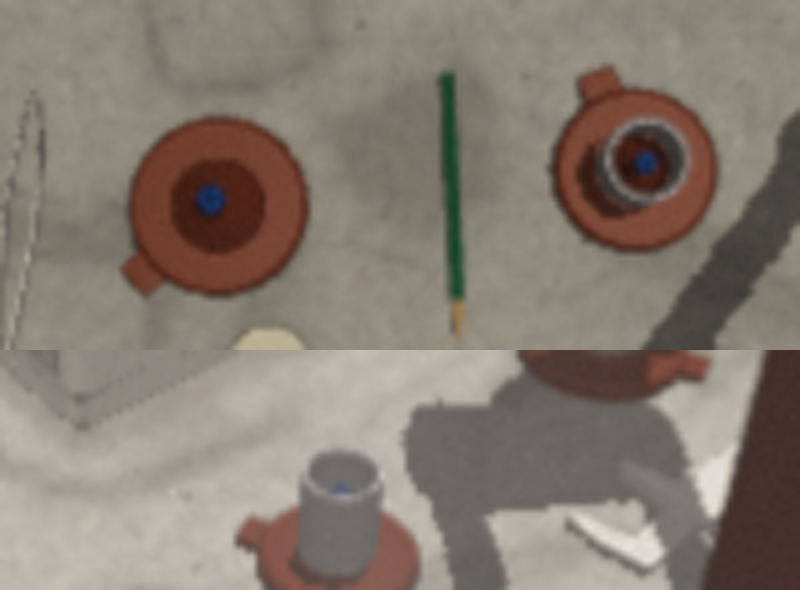

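Small ring is seated: its rim fits at z=55 mm, with both views agreeing. Next is the medium ring.

>>> drive_tool --rows '[[[0.001,0.001,0.02],0],[[0,0,0.03],0],[[0,0,0.025],0],[[0,0,0.015],0],[[0,0,0.008],0],[[0,0,0],0],[[0,0,0],0]]'

```text
t: 17.85
tool_pos: [0.47, -0.2417, 0.1065]
tool_rot: [3.141, 0.0, 0.002]
contact_force: [0.1, 0.2, -0.5]
opening: 0.0688
grip_force: 0.0
```

>>> drive_tool --rows '[[[0,0,0],0],[[0,0,0],0],[[0,0,0],0],[[0,0,0],0],[[0,0,0],0]]' --jaw 0.38

```text
t: 18.35
tool_pos: [0.4694, -0.2416, 0.1056]
tool_rot: [3.141, -0.0, 0.0]
contact_force: [-0.1, -0.3, -0.4]
opening: 0.053
grip_force: 0.0
```

>>> drive_tool --rows '[[[0,0,0],0],[[0,0,0],0],[[0,0,0],0],[[0,0,0],0],[[0,0,0],0],[[0,0,0],0]]' --jaw 0.52

```text
t: 18.95
tool_pos: [0.4695, -0.2417, 0.1056]
tool_rot: [3.141, -0.0, 0.001]
contact_force: [-0.8, -0.9, 2.2]
opening: 0.0496
grip_force: 30.9
```

>>> drive_tool --rows '[[[0,0,-0.003],0],[[0,0,-0.005],0],[[0,0,-0.01],0],[[0,0,-0.012],0],[[0,0,-0.02],0],[[0,0,-0.03],0],[[0,0,-0.02],0],[[0,0,0],0]]'

```text
t: 19.75
tool_pos: [0.4712, -0.2427, 0.2104]
tool_rot: [3.137, -0.0, 0.011]
contact_force: [0.3, -0.6, -1.4]
opening: 0.0497
grip_force: 31.5
```

>>> drive_tool --rows '[[[-0.004,-0.03,0],0],[[-0.004,-0.04,0],0],[[-0.004,-0.045,0],0],[[-0.004,-0.045,0],0],[[-0.004,-0.045,0],0],[[-0.004,-0.045,0],0],[[-0.004,-0.045,0],0],[[-0.004,-0.04,0],0],[[-0.004,-0.035,0],0],[[-0.0036,-0.0244,0],0]]'

```text
t: 20.75
tool_pos: [0.4287, 0.1549, 0.2044]
tool_rot: [-3.141, -0.003, 0.002]
contact_force: [-0.1, 0.1, -1.5]
opening: 0.0497
grip_force: 31.7
```

>>> drive_tool --rows '[[[0,0,0],0],[[0,0,0.02],0],[[0,0,0.02],0],[[0,0,0],0],[[0,0,0],0],[[0,0,0],0]]'

```text
t: 21.35
tool_pos: [0.4305, 0.1526, 0.1664]
tool_rot: [-3.141, 0.001, -0.002]
contact_force: [-0.7, -0.1, -0.4]
opening: 0.0497
grip_force: 31.8
```

```bash
python3 - <<'E'
from meas import *
s=grab("scene"); d=grab("top")
c=(.470,-.241); w=wax(d,c,.054); print("large wax",[plane(d,[w[0]],z).round(4)[0] for z in(.05,.054,.057)])
for R in(.043,.0415): print(disc(d,c,R,far=False),disc(d,c,R))
print("slab ring scene",rim(s,(.473,.336),.03075,.065)); o=ctrl.get_obs(); print(o["tool_pos"],o["contact_force"])
cv2.imwrite("pics/c8.png",np.hstack([cv2.resize(s["image"][170:280,250:360],(440,440)),cv2.resize(d["image"][170:250,420:500],(360,440))]))
E
```

```text
large wax [array([ 0.4701, -0.2424,  0.05  ]), array([ 0.4697, -0.241 ,  0.054 ]), array([ 0.4694, -0.2399,  0.057 ])]
(array([ 0.46864802, -0.23995437]), np.float64(0.6494302506970528), 397) (array([ 0.46849453, -0.23911612]), np.float64(0.32747865226487316), 211)
(array([ 0.46939189, -0.23980197]), np.float64(0.6244244263796106), 407) (array([ 0.46950693, -0.24067883]), np.float64(0.15928581385546425), 201)
slab ring scene (array([0.472591  , 0.33631691]), np.float64(0.863714674820864), 800)
[0.43058299 0.15279284 0.1666369 ] [ 0.05381471  0.55956883 -1.13837701]
```

View pics/c8.png

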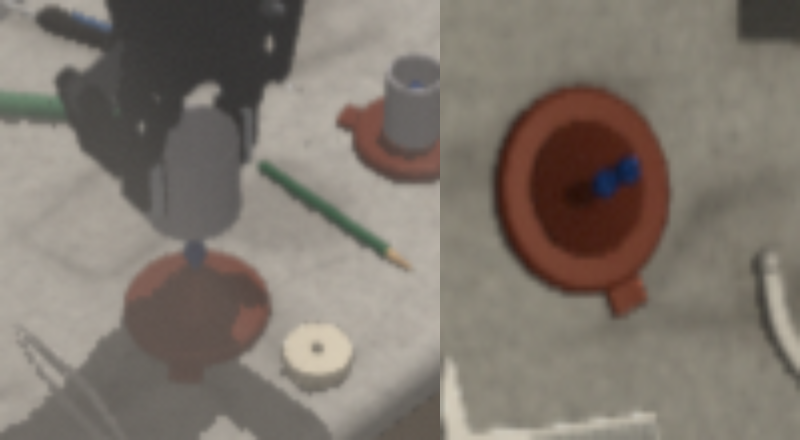

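>>> drive_tool --rows '[[[0,0,0.015],0],[[0,0,0.02],0],[[0,0,0.012],0],[[0,0,0.006],0],[[0,0,0.004],0],[[0,0,0.004],0],[[0,0,0.003],0],[[0,0,0],0],[[0,0,0],0]]'

```text
t: 22.35
tool_pos: [0.4301, 0.153, 0.1017]
tool_rot: [-3.141, 0.0, -0.001]
contact_force: [0.6, 0.4, -1.9]
opening: 0.0498
grip_force: 31.8
```

>>> drive_tool --rows '[[[0,0,0.002],0],[[0,0,0.0015],0],[[0,0,0.0015],0],[[0,0,0.0005],0],[[0,0,0.0005],0],[[0,0,0],0],[[0,0,0],0]]'

```text
t: 23.05
tool_pos: [0.4304, 0.153, 0.0972]
tool_rot: [3.141, 0.0, -0.0]
contact_force: [-5.8, -2.3, 11.0]
opening: 0.0496
grip_force: 32.6
```

>>> drive_tool --rows '[[[0,0,0],0],[[0,0,0],0],[[0,0,0],0],[[0,0,0],0],[[0,0,0],0],[[0,0,-0.01],0],[[0,0,-0.03],0],[[0,0,-0.03],0],[[0,0,-0.04],0],[[0,0,0],0]]' --jaw 0.1

```text
t: 24.05
tool_pos: [0.4331, 0.1536, 0.2127]
tool_rot: [-3.139, 0.0, -0.019]
contact_force: [1.1, 0.6, 0.7]
opening: 0.077
grip_force: 0.0
```

>>> drive_tool --rows '[[[0.008,-0.03,0],0],[[0.008,-0.035,0],0],[[0.008,-0.04,0],0],[[0.008,-0.035,0],0],[[0.007,-0.03,0],0],[[0.004,-0.013,0],0],[[0,0,0],0],[[0,0,0],0]]' --jaw 0

```text
t: 24.85
tool_pos: [0.4727, 0.3351, 0.2052]
tool_rot: [3.141, -0.0, -0.001]
contact_force: [0.2, -0.7, 0.1]
opening: 0.0851
grip_force: 0.0
```

```bash
python3 - <<'E'
from meas import *
s=grab("scene"); d=grab("top")
cv2.imwrite("pics/c9.png",np.hstack([cv2.resize(s["image"][185:270,250:350],(400,340)),cv2.resize(d["image"][175:260,230:315],(340,340))]))
for z in(.056,.06,.064,.07): print(z,rim(d,(.43,.153),.02375,z),rim(s,(.43,.153),.02375,z))
print(ctrl.get_obs()["tool_pos"], disc(d,(.43,.153),.0385,far=False))
E
```

```text
0.056 (array([0.43126149, 0.15327323]), np.float64(1.0956051414107577), 2425) (array([0.43254428, 0.15164801]), np.float64(0.6484964111044406), 421)
0.06 (array([0.43100266, 0.15294533]), np.float64(1.0844048484401798), 2407) (array([0.429618  , 0.15397792]), np.float64(0.6591980570143583), 421)
0.064 (array([0.43074471, 0.15259974]), np.float64(1.0605439620288946), 2381) (array([0.42669171, 0.15630813]), np.float64(0.6645222152579164), 421)
0.07 (array([0.43034535, 0.15208986]), np.float64(1.0185817756529527), 2333) (array([0.40019038, 0.17949849]), np.float64(1.1422371610007742), 76)
[0.47270233 0.33466848 0.20524175] (array([0.43000351, 0.1532047 ]), np.float64(0.17689011244404612), 383)
```

View pics/c9.png

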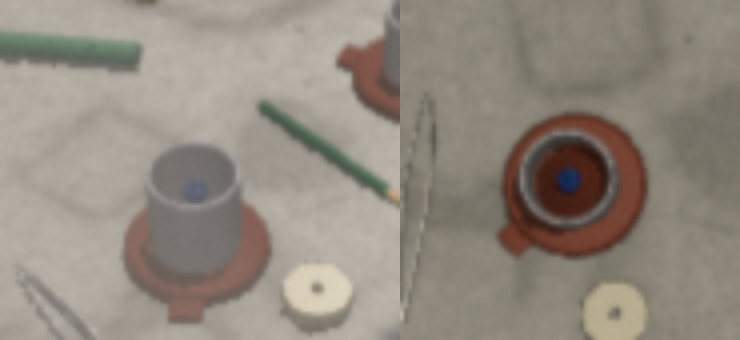

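Medium ring is seated: its rim fits at 60 mm, with the same offset between views as the small ring. Now the large ring on the slab.

>>> drive_tool --rows '[[[0.0005,-0.001,0.02],0],[[0,0,0.03],0],[[0,0,0.03],0],[[0,0,0.02],0],[[0,0,0.011],0],[[0,0,0],0],[[0,0,0],0]]'

```text
t: 25.65
tool_pos: [0.474, 0.3368, 0.0955]
tool_rot: [-3.141, 0.001, -0.002]
contact_force: [0.1, 0.8, 0.2]
opening: 0.0851
grip_force: 0.0
```

>>> drive_tool --rows '[[[0,0,0],0],[[0,0,0],0],[[0,0,0],0],[[0,0,0],0],[[0,0,0],0],[[0,0,0],0],[[0,0,0],0],[[0,0,0],0]]' --jaw 0.35

```text
t: 26.45
tool_pos: [0.4746, 0.3373, 0.0965]
tool_rot: [-3.141, -0.0, -0.005]
contact_force: [-1.6, -1.5, 6.8]
opening: 0.0646
grip_force: 32.7
```

>>> drive_tool --rows '[[[0,0,-0.01],0],[[0,0,-0.02],0],[[0,0,-0.03],0],[[0,0,-0.03],0],[[0,0,-0.02],0],[[0,0,0],0],[[0,0,0],0]]'

```text
t: 27.15
tool_pos: [0.4731, 0.3369, 0.2041]
tool_rot: [-3.141, 0.0, 0.0]
contact_force: [-0.8, -0.6, -1.9]
opening: 0.0641
grip_force: 33.9
```

>>> drive_tool --rows '[[[0,0.03,0],0],[[0,0.04,0],0],[[0,0.045,0],0],[[0,0.045,0],0],[[0,0.045,0],0],[[0,0.045,0],0],[[0,0.045,0],0],[[0,0.045,0],0],[[0,0.045,0],0],[[0,0.045,0],0]]'

```text
t: 28.15
tool_pos: [0.4718, -0.0944, 0.202]
tool_rot: [-3.14, 0.0, 0.005]
contact_force: [0.7, 0.8, -2.4]
opening: 0.065
grip_force: 34.1
```

>>> drive_tool --rows '[[[0,0.045,0],0],[[-0.002,0.045,0],0],[[-0.002,0.04,0],0],[[0,0.018,0],0],[[0,0,0.01],0],[[0,0,0.01],0],[[0,0,0],0],[[0,0,0],0],[[0,0,0],0],[[0,0,0],0]]'

```text
t: 29.15
tool_pos: [0.4697, -0.2406, 0.185]
tool_rot: [3.141, 0.001, 0.001]
contact_force: [0.1, -0.2, -1.8]
opening: 0.0647
grip_force: 34.2
```

```bash
python3 - <<'E'
from meas import *
s=grab("scene"); o=[]
for i in range(4): grab("top"); o.append(ctrl.get_obs()["tool_pos"])
print(np.mean(o,0))
cv2.imwrite("pics/c10.png",cv2.resize(s["image"][100:190,350:460],None,fx=6,fy=6,interpolation=2))
E
```

```text
[ 0.46948875 -0.24101949  0.18484648]
```

View pics/c10.png

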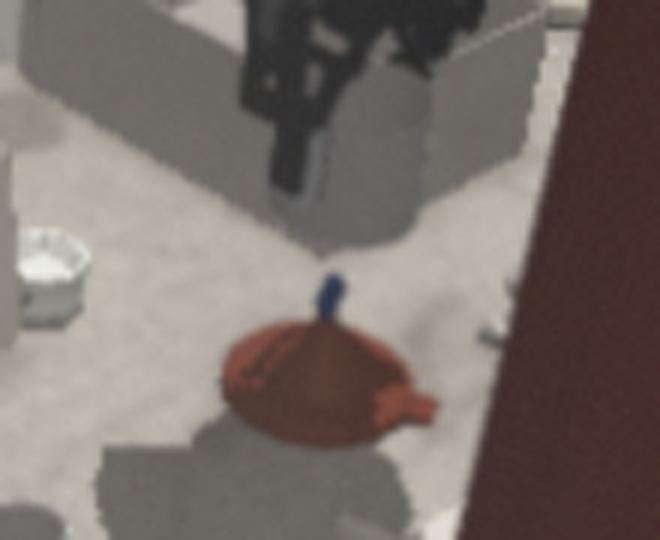

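The held large ring lines up over the plug and wax. Lowering it.

>>> drive_tool --rows '[[[0,0.0005,0.015],0],[[0,0,0.02],0],[[0,0,0.02],0],[[0,0,0.012],0],[[0,0,0.006],0],[[0,0,0.005],0],[[0,0,0.004],0],[[0,0,0],0],[[0,0,0],0],[[0,0,0],0]]'

```text
t: 30.4
tool_pos: [0.4697, -0.2419, 0.1031]
tool_rot: [3.141, -0.0, 0.002]
contact_force: [-0.2, -0.8, -2.6]
opening: 0.0646
grip_force: 34.2
```

>>> drive_tool --rows '[[[0,0,0.002],0],[[0,0,0.002],0],[[0,0,0.001],0],[[0,0,0.001],0],[[0,0,0.0005],0],[[0,0,0],0],[[0,0,0],0]]'

```text
t: 31.1
tool_pos: [0.4694, -0.2416, 0.0962]
tool_rot: [-3.142, 0.0, -0.0]
contact_force: [-0.9, 0.8, 2.3]
opening: 0.0644
grip_force: 34.5
```

>>> drive_tool --rows '[[[0,0,0.0005],0],[[0,0,0.0005],0],[[0,0,0],0],[[0,0,0],0]]'

```text
t: 31.5
tool_pos: [0.4695, -0.2417, 0.0959]
tool_rot: [-3.141, 0.0, 0.0]
contact_force: [-3.3, 2.2, 8.0]
opening: 0.0645
grip_force: 34.9
```

>>> drive_tool --rows '[[[0,0,0],0],[[0,0,0],0],[[0,0,0],0],[[0,0,0],0],[[0,0,0],0],[[0,0,-0.01],0],[[0,0,-0.03],0],[[0,0,-0.04],0],[[0,0,-0.04],0],[[0,0,0],0]]' --jaw 0

```text
t: 32.5
tool_pos: [0.4723, -0.2436, 0.2232]
tool_rot: [3.134, -0.0, 0.018]
contact_force: [1.0, 0.3, 0.6]
opening: 0.0853
grip_force: 0.0
```

>>> drive_tool --rows '[[[0,0.03,0],0],[[0,0.04,0],0],[[0,0.04,0],0],[[0,0.04,0],0],[[0,0.03,0],0],[[0,0,0],0],[[0,0,0],0]]'

```text
t: 33.2
tool_pos: [0.469, -0.4218, 0.2146]
tool_rot: [-3.141, 0.002, 0.001]
contact_force: [-0.2, 0.1, -0.5]
opening: 0.0854
grip_force: 0.0
```

```bash
python3 - <<'E'
from meas import *
s=grab("scene"); d=grab("top")
cv2.imwrite("pics/c11.png",np.vstack([cv2.resize(d["image"][170:260,230:490],(780,270),interpolation=2),cv2.resize(s["image"][120:290,240:490],(470,320),interpolation=2) if 0 else cv2.resize(s["image"][125:235,250:520],(780,318),interpolation=2)]))
for c,R,zs in(((.4695,-.2412),.03075,(.065,.069)),((.43,.153),.02375,(.06,)),((.4475,-.03),.01675,(.055,))):
    for z in zs: print(z,rim(d,c,R,z),rim(s,c,R,z))
print("formers",disc(d,(.43,.153),.0385,far=False),disc(d,(.447,-.03),.0355,far=False),disc(d,(.47,-.241),.0415))
E
```

```text
0.065 (array([ 0.46922974, -0.24093127]), np.float64(1.0087703611464938), 2247) (array([ 0.46761139, -0.23940674]), np.float64(0.9940093421768394), 467)
0.069 (array([ 0.46888791, -0.23951963]), np.float64(0.9985372990432423), 2223) (array([ 0.46427858, -0.23466179]), np.float64(1.0091816561425895), 461)
0.06 (array([0.43099996, 0.15298475]), np.float64(1.0456527768899944), 2325) (array([0.42962834, 0.1540002 ]), np.float64(0.6722883552158307), 410)
0.055 (array([ 0.44775274, -0.02983247]), np.float64(1.019210695986112), 1540) (array([ 0.4463902 , -0.02868226]), np.float64(0.8826870627259096), 226)
formers (array([0.429983  , 0.15322831]), np.float64(0.18699338816781375), 386) (array([ 0.44675911, -0.02964929]), np.float64(0.21162719095269011), 343) (array([ 0.46946339, -0.24038383]), np.float64(0.2514906017573107), 74)
```

View pics/c11.png

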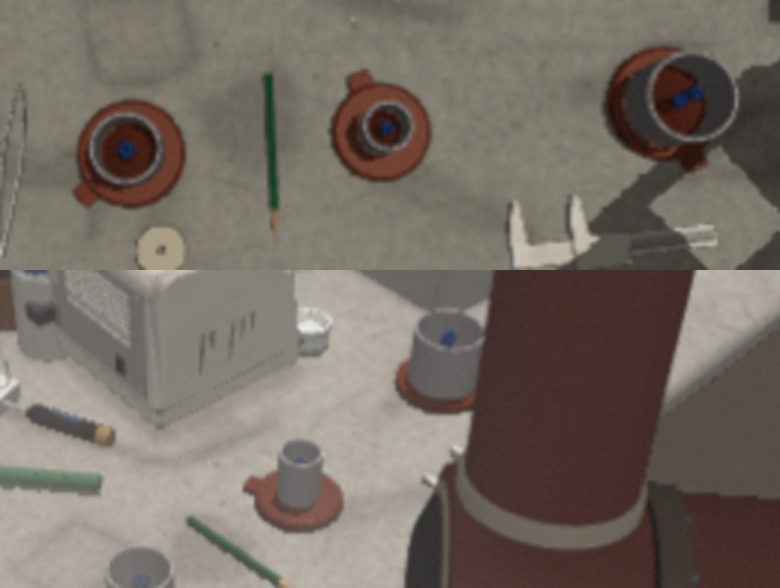

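All three rings are upright and seated on their own formers. The rim heights fit 55, 60 and 65 mm, with the same offset between views for each. The formers haven't moved, the waxes are intact and the gripper is clear.

```bash
python3 -c "
from station import ctrl
print(ctrl.finish_job())"
```

```text
the job is handed in; nothing more can be done
None
```

The job is handed in: by the camera checks, all three rings stand upright and fully down on their own formers, with the formers unmoved and the waxes intact, in about 34 s.

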